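Slide a flanged mould under its hold-down plate and shut the stop bar

ROBOT

A 6-joint arm with a two-finger parallel gripper is mounted at the origin on a cart in front of the work surface, level with it; the furniture and walls round the work are solid. World frame = base frame: x ahead of the robot, y to its left, z up, the work surface at z = 0. Lengths are in mm, angles in rad, forces in N, time in s.
With the tool pointing down it reaches from about 425 to 925 mm from the base axis. Payload 12.5 kg.
Tool frame: the origin (TCP) lies at the very end of the fingers, on their centre line; the grasp point (between the pads) lies 19 mm behind it; z points along the fingers, y is the line along which they close (so a half turn about z gives the same grasp; the last joint's range is limited). The gripper opens to 85 mm and grips with 20 to 120 N. Pads are 22 mm wide; open, the fingers measure 114 mm over their backs; the gripper's body (76 mm by 85 mm) begins 54 mm behind the grasp point. The pads swing forward as they close: fully open they stand 13 mm farther back than shut.
Start: joints at [1.046, 0.491, 1.559, -0, 1.092, -0.106], TCP at [254.15, 571.01, 231.327] pointing down, gripper open.
Joint ranges: [-3.1, 3.1], [-0.84, 2.19], [0.05, 2.79], [-1.13, 4.28], [0.06, 2.93], [-2.69, 2.69]. Speed limits (rad/s): [2.22, 2.22, 2.79, 3.14, 3.14, 3.14].

INTERFACE

Orientations are given as a 3x3 rotation matrix whose columns are the frame's x, y, z axes.
In Python, from cell import env, camera, nets gives the robot as it stands. The module is installed in compiled form; this text tells all that it offers.
- The arm moves only by the tool send_rows, never from a script. Its argument "steps" is one flat list of numbers, 5 for each row, row after row: the shift along the tool's x, y, z in mm, then the turn about the tool's z in rad, then the closure, from 0 (fully open) to 1 (shut). In form: [x, y, z, roll, gripper, x, y, z, roll, gripper, ...]. A call has 1 to 8 rows; each row shifts and turns the commanded pose from where the row before left it, along the tool's axes as they then stand; what a row does not reach is not made up. A row lasts 1/12 s, in which the tool goes at most 41.7 mm and 7.16 degrees, less where a joint would pass 70% of its speed; a pose out of reach is approached as far as the arm can. A call with a gripper value outside its range is refused whole. The fingers move at their own pace and stop on an object; "newtons" is the grip in N (left out, the last holds). Time passes only in rows, so rows that do not move let the fingers close. It gives the time, the measured TCP pose, the force, the opening and the grip force at its end, in the units of the state.
- env.read_state(): the state, without advancing time (a new reading comes with each control period).
- camera(name): name is "scene" or "top" or "wrist"; returns a dict with "frame" (384x512x3 uint8, red, green, blue), "K" (3x3 intrinsics, pixels), "distortion" ([k1, k2, p1, p2, k3] as OpenCV has them; the pictures are not rectified), "camera_from_world" (4x4, takes a point from world to camera coordinates). Camera axes: x right, y down, z forward; pixel columns grow to the right and rows downward; lengths in mm; the calibration is good to about 2 mm. A picture is of the moment at which its call begins. There is no depth.
- env.job_done(): hands the job in; it is judged then, once.
Trained networks look in a picture, given as the dict that the camera call returned (one of the last four; its "shot" number tells which), for a name from the list of things; names that differ only in an ending like _2 or _b are one class to them, and where a whole thing is asked for, a point or a joint stands for the part that bears it (a point fixed in the world has none). Each returns a list of dicts, best first, with "conf" (0 to 1); they miss things now and then, are a little off and sometimes report something else, mostly with a low value. They report only what shows in the picture. A call takes as long as a camera call. They do not tell look-alikes from the thing itself.
- nets.regions_of(label, picture): "pixels" (384x512 bool, what is visible of it).
- nets.tip_of(label, picture): "location" ([x, y, z] in mm, in world coordinates, good to about 4 mm: a listed point, or the origin of a listed thing).
The state is a dict: "time_s": time; "joint_pos": joint angles; "qd": joint speeds; "joint_torque": joint torques, N m; "ee_pos": TCP position; "tool_rot": TCP orientation; "force": force on the tool from outside, world axes, zero at the start; "ft_torque": the same for the moment, N m; "gripper_width": finger opening in mm; "grasp_force": force on a finger pad.
Only numpy, scipy, OpenCV 4.12 (cv2) and the standard library are available. Lean on these libraries where they do the work, as an engineer would, in place of code of your own. Each camera call takes 0.05 s, during which the arm holds its last target. There are 200 camera calls.

TASK

Get the flanged metal mould ready in its holder: swing the stop bar clear of the slot, then slide the mould along the table, never lifting or tipping it, round the things in the way and into the slotted plate until it is fully home with its flange under the plate. Then swing the stop bar shut against its stop pin, behind the mould. Leave the two small cores, the steel block and the tape roll where they stand.

Things in the scene. Friction and masses are not known exactly. Their poses are not given: they have to be found in the camera images.
- mould: Loose open aluminium mould, 0.28 to 0.56 kg: round base flange 100 mm in diameter, 8 mm thick, flat on the table; on it a round barrel, 72 mm outside and 60 mm inside diameter, rim 52 mm above the table, closed floor 8 mm above it. Origin: centre of the underside; z up the barrel. Yaw does not matter. It slides when pushed, or dragged by fingers put down into the bore.
- holder: Grey plate fixed on spacer rails, 116 (x) by 136 mm (y), underside 11, top 19 mm above the table; slot 76 mm wide along x, open at its -x edge. Mould enters along +x: barrel in slot (2 mm play a side), flange below (108 mm between rails). Origin: on the table, where the mould's origin lies when home. Plate edges x = -62 (mouth, flared 12 mm) and +58, y = -68 and +68 mm; screw heads up to 25 mm.
- gate (a joint): Stop bar on the plate, 12 mm wide, 20 to 26 mm above the table, reaching 102 mm from its upright hinge. 0 rad = shut, along the holder's +y across the mouth, 8 mm behind the barrel of a mould fully home; grows as it swings outward, anticlockwise from above; 1.57 = straight out along the holder's -x; limit 2.1. From about 1.5 the barrel passes. Friction (about 0.7 N at the knob) holds it where left.
- gate_pivot (a point): The stop bar's hinge axis, 20 mm above the table, at x = -50, y = -50 mm of the holder. The bar's stop pin is opposite, at x = -40, y = +49 mm of the holder, 8 mm in diameter, reaching 27 mm above the table.
- gate_knob (a point): Grip point on the stop bar's upright black knob, on its axis, 50 mm above the table, 92 mm from the pivot. The knob is a round post 16 mm in diameter (18 mm at its head), from 26 to 64 mm above the table; at bar angle a it stands at x = -50 - 92 sin a, y = -50 + 92 cos a mm of the holder.
- core_a: Bystander: small speckled asphalt core, a cylinder 50 mm in diameter and 53 mm tall standing upright. Origin: centre of the underside.
- core_b: Bystander: small speckled asphalt core, a cylinder 50 mm in diameter and 49 mm tall standing upright. Origin: centre of the underside.
- steel_block: Bystander: ground steel block 34 (x) by 50 (y) by 34 mm tall. Origin: centre of the underside.
- tape: Bystander: roll of packing tape lying flat, a ring 108 mm outside diameter, 48 mm tall, without a flange. Origin: centre of the underside.
Mind the look-alikes: they are no part of the job. Leave any orange look-alike of the mould alone.

How it is judged:
By the outcome, as a careful person would: the job done as asked, in the order asked, and still so for the second after the job is handed in, with the robot touching nothing.
It also fails if it takes over 72 s, if anything falls off the work surface, if the arm or the gripper's body presses on something with over 40 N, if the wrist force passes 120 N, or if a joint passes its speed limit or range.

## Working session

There is one attempt and no reset: what is moved stays moved. The work goes in short steps, Python scripts to look and compute and a tool call to move; the robot and the scene stay as the last step left them, time stands still between calls to the robot, and variables do not carry over. Pictures are saved under pics/ and viewed, at most 10 in all, crops included, and the job is handed in when it is done.

Besides the shell and the picture viewer there is one more tool, called after ">>>" as name(argument=value, ...) on one line, values as JSON. send_rows: Moves the arm, as the interface text tells. Its arguments: {"type":"object","properties":{"steps":{"type":"array"},"newtons":{"type":"number"}},"required":["steps"]}

```bash
mkdir -p pics; python3 - <<'E'
from cell import env,camera,nets
import cv2,numpy as np
ims=[]
for c in("scene","top"):
    p=camera(c); cv2.imwrite(f"pics/{c}0.png",p["frame"][:,:,::-1]); ims.append(p["frame"])
    for n in("mould","holder","gate","gate_pivot","gate_knob","core_a","steel_block","tape"):
        print(c,n,[(np.round(d["location"]).tolist(),round(d["conf"],2)) for d in nets.tip_of(n,p)] if n!="gate" else "")
    P=p["camera_from_world"]; print(np.round(np.linalg.inv(P),2).tolist(), p["K"].tolist())
cv2.imwrite("pics/both.png",cv2.resize(np.vstack(ims),None,fx=.78,fy=.78)[:,:,::-1])
print(env.read_state())
E
```

```text
scene mould [([334.0, 138.0, 2.0], 0.98), ([345.0, -71.0, -1.0], 0.61), ([599.0, -224.0, 1.0], 0.57)]
scene holder [([583.0, 168.0, 2.0], 0.9), ([701.0, -308.0, -3.0], 0.4)]
scene gate 
scene gate_pivot [([631.0, 118.0, 21.0], 0.74), ([580.0, 166.0, -2.0], 0.36)]
scene gate_knob [([547.0, 73.0, 49.0], 0.64)]
scene core_a [([710.0, -74.0, -1.0], 0.8), ([570.0, -110.0, -3.0], 0.63)]
scene steel_block [([700.0, -304.0, -7.0], 0.67)]
scene tape [([349.0, -309.0, -1.0], 0.76)]
[[0.55, -0.41, 0.73, -261.48], [-0.84, -0.26, 0.48, -561.09], [-0.01, -0.87, -0.49, 603.4], [0.0, 0.0, 0.0, 1.0]] [[349.8292420343822, 0.0, 252.12066915755437], [0.0, 349.8292420343822, 193.0704802255126], [0.0, 0.0, 1.0]]
top mould [([343.0, -68.0, 2.0], 0.74), ([338.0, 141.0, 3.0], 0.74), ([603.0, -227.0, 2.0], 0.67), ([713.0, -73.0, -2.0], 0.51)]
top holder [([575.0, 167.0, -0.0], 0.96)]
top gate 
top gate_pivot [([633.0, 118.0, 18.0], 0.78)]
top gate_knob [([552.0, 68.0, 52.0], 0.7), ([351.0, -307.0, -1.0], 0.6), ([579.0, 167.0, -2.0], 0.32)]
top core_a [([711.0, -76.0, -4.0], 0.9), ([570.0, -111.0, -1.0], 0.64)
[... 419 characters left out ...]
      1.09172281e+00, -1.05596068e-01]), 'qd': array([ 0.00070752, -0.00038854,  0.00054497,  0.00112731, -0.00032792,
        0.00145688]), 'joint_torque': array([-7.98429755e-04, -6.18221641e+01, -2.61838818e+01, -2.27188143e-04,
        3.66274598e-04, -2.94092047e-05]), 'ee_pos': array([254.13551612, 571.00396075, 231.34658971]), 'tool_rot': array([[-9.13592316e-01,  4.06631375e-01,  6.80992229e-05],
       [ 4.06631379e-01,  9.13592314e-01,  7.35776595e-05],
       [-3.22959418e-05,  9.49112653e-05, -9.99999995e-01]]), 'force': array([-0.00846446,  0.09208352, -0.67610049]), 'ft_torque': array([0.00203792, 0.03127286, 0.04234877]), 'grasp_force': 0.0, 'gripper_width': 85.39924359044838}
```

View pics/top0.png

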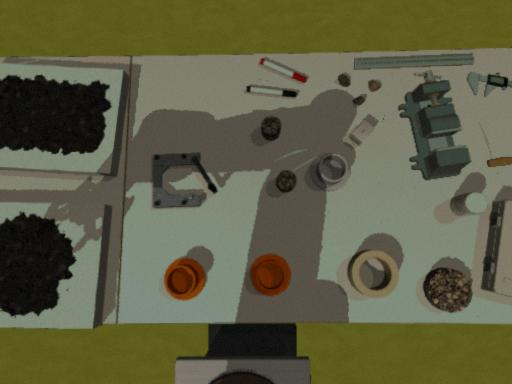

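View pics/scene0.png

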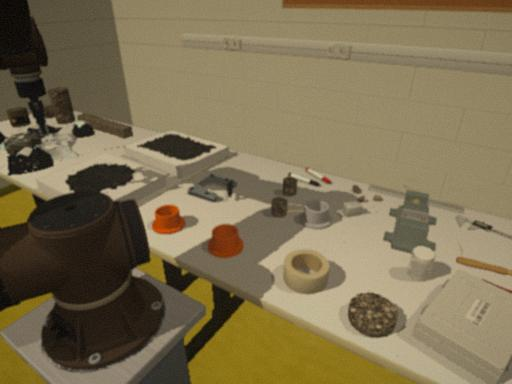

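The mould could be confused with: the grey flanged cup at top px (333,170), two orange look-alikes at (185,279) and (271,274), and the white cylinder at (470,204). By the description it is the grey cup at about world (600,-225). I'll check that in a close crop.

```bash
cat > h.py <<'E'
from cell import env,camera,nets
import cv2,numpy as np
def ray(p,u,v,z):
    "pixel -> world point on plane height z"
    n=cv2.undistortPoints(np.array([[[u,v]]],float),p["K"],np.array(p["distortion"]))[0,0]
    W=np.linalg.inv(p["camera_from_world"]); d=W[:3,:3]@[n[0],n[1],1]; o=W[:3,3]
    return o+d*(z-o[2])/d[2]
def px(p,X):
    P=p["camera_from_world"]; r,_=cv2.Rodrigues(P[:3,:3])
    return cv2.projectPoints(np.array(X,float).reshape(-1,1,3),r,P[:3,3],p["K"],np.array(p["distortion"]))[0][:,0]
def tips(p,*names):
    for n in names: print(n,[(np.round(d["location"],1).tolist(),round(d["conf"],2)) for d in nets.tip_of(n,p)])
def crop(p,u,v,w,h,s,name):
    f=p["frame"][max(0,v-h):v+h,max(0,u-w):u+w,::-1]; cv2.imwrite("pics/"+name,cv2.resize(f,None,fx=s,fy=s,interpolation=cv2.INTER_CUBIC))
E
python3 - <<'E'
from h import *
p=camera("top"); crop(p,260,175,115,60,3.4,"crop1.png")
c=np.array(p["frame"])
E
```

```text
(no output)
```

View pics/crop1.png

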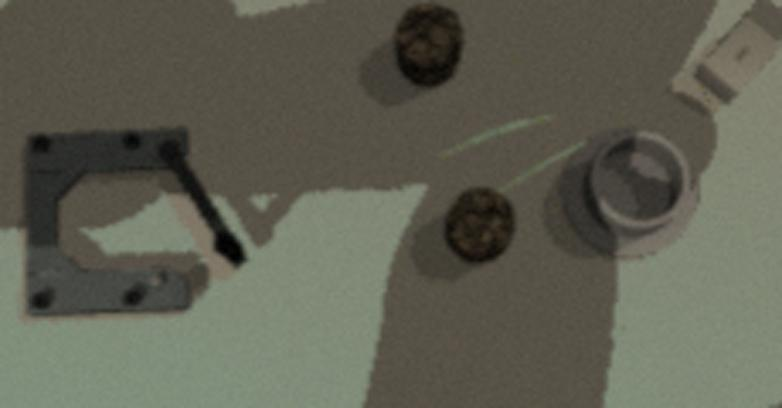

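>>> send_rows(steps=[0,0,0,-0.1047,0,0,0,0,-0.1047,0,0,0,0,-0.1047,0,0,0,0,-0.1047,0])

```text
time_s: 1.18
ee_pos: [254.1, 571.0, 231.3]
tool_rot: [[-1.0, -0.005, 0.0], [-0.005, 1.0, 0.0], [-0.0, 0.0, -1.0]]
force: [0.0, -0.0, -0.6]
gripper_width: 85.7
grasp_force: 0.0
```

The crop shows the choice is right: a grey metal cup with a round flange at crop px (640,180). The holder is at (105,220) with its stop bar from (170,148) to (232,250), and the cores are at (430,45) and (480,225).

>>> send_rows(steps=[-19,-35.4,0,0,0,-19,-35.4,0,0,0,-19,-35.4,0,0,0,-19,-35.4,0,0,0,-19,-35.4,0,0,0,-19,-35.4,0,0,0,-19,-35.4,0,0,0,-19,-35.4,0,0,0])

```text
time_s: 1.85
ee_pos: [406.7, 286.1, 231.6]
tool_rot: [[-1.0, -0.0, 0.001], [-0.0, 1.0, 0.0], [-0.001, 0.0, -1.0]]
force: [1.7, 0.3, -0.1]
gripper_width: 85.5
grasp_force: 0.0
```

>>> send_rows(steps=[-19,-35.4,0,0,0,-19,-35.4,0,0,0,-19,-35.4,0,0,0,-19,-35.4,0,0,0,-19,-35.4,0,0,0,-19,-35.4,0,0,0,0,0,0,0,0,0,0,0,0,0])

```text
time_s: 2.52
ee_pos: [520.7, 73.7, 231.1]
tool_rot: [[-1.0, 0.004, -0.0], [0.004, 1.0, 0.0], [0.0, 0.0, -1.0]]
force: [0.6, 0.4, -0.2]
gripper_width: 85.8
grasp_force: 0.0
```

```bash
python3 - <<'E'
from h import *
p=camera("wrist"); cv2.imwrite("pics/w1.png",p["frame"][:,:,::-1])
tips(p,"holder","gate_pivot","gate_knob","mould","core_a")
print(np.round(np.linalg.inv(p["camera_from_world"]),2).tolist())
H=np.array([578,167.]);R=np.array([[0,-1],[1,0]])
q=[[-62,-68],[-62,68],[58,68],[58,-68]]
print(px(p,[list(H+R@np.array(a))+[19] for a in q]).round())
E
```

```text
holder []
gate_pivot [([629.8, 114.5, 17.6], 0.89)]
gate_knob [([555.5, 71.4, 51.5], 0.79)]
mould [([600.8, -226.6, -0.4], 0.56)]
core_a []
[[0.0, 0.95, 0.31, 441.8], [1.0, -0.0, 0.0, 73.42], [0.0, 0.31, -0.95, 375.42], [0.0, 0.0, 0.0, 1.0]]
[[281. 257.]
 [283. 145.]
 [395. 144.]
 [381. 257.]]
```

View pics/w1.png

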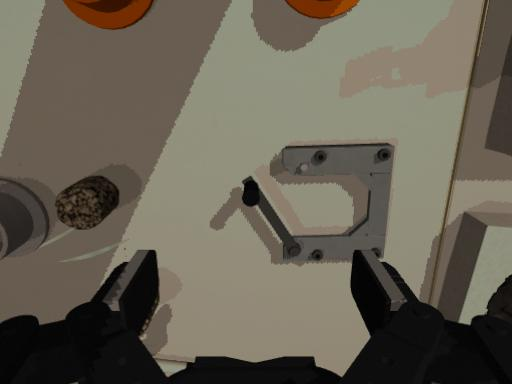

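The wrist view shows the knob at (250,190), its pivot at (293,250), and the plate corners near (283,146), (393,144), (383,258) and (283,260). Holder yaw is about 90°, the mouth faces world -y, and the gate is at about 0.55 rad. Next I grip the knob.

>>> send_rows(steps=[-33,-3,0,0,0,0,0,40,0,0,0,0,40,0,0,0,0,40,0,0,0,0,40,0,0,0,0,37,0,0,0,0,0,0,0.5,0,0,0,0,0.7], newtons=20)

```text
time_s: 3.48
ee_pos: [552.5, 73.1, 33.6]
tool_rot: [[-1.0, -0.001, -0.003], [-0.001, 1.0, 0.0], [0.003, 0.0, -1.0]]
force: [-0.3, -0.0, 1.0]
gripper_width: 64.4
grasp_force: 0.0
```

>>> send_rows(steps=[0,0,0,0,1,0,0,0,0,1,0,0,0,0,1,0,0,0,0,1])

```text
time_s: 3.82
ee_pos: [553.8, 72.5, 36.2]
tool_rot: [[-1.0, -0.0, 0.003], [-0.0, 1.0, 0.0], [-0.003, 0.0, -1.0]]
force: [-0.1, 0.2, 8.1]
gripper_width: 16.0
grasp_force: 19.4
```

>>> send_rows(steps=[-6.1,-9.2,-2,-0.12,1,-6.1,-9.2,0,-0.12,1,-6.1,-9.2,0,-0.12,1,-6.1,-9.2,0,-0.12,1,-6.1,-9.2,0,-0.12,1])

```text
time_s: 4.23
ee_pos: [594.1, 36.1, 36.9]
tool_rot: [[-0.822, -0.569, 0.002], [-0.569, 0.822, 0.001], [-0.002, -0.0, -1.0]]
force: [5.0, 15.2, -8.4]
gripper_width: 15.5
grasp_force: 20.9
```

```bash
python3 - <<'E'
from h import *
s=env.read_state(); print(s["ee_pos"],s["tool_rot"][:,1],s["force"],s["ft_torque"],s["gripper_width"])
p=camera("top"); tips(p,"gate_pivot","gate_knob","holder","mould")
E
```

```text
[594.07395568  36.12001114  36.91864128] [-5.69235820e-01  8.22174289e-01 -1.40835845e-04] [ 5.03765061 15.22563929 -8.41139123] [ 2.25688934 -0.72907905  0.11625672] 15.539934354194173
gate_pivot []
gate_knob []
holder []
mould [([605.1, -222.7, 0.3], 0.81)]
```

>>> send_rows(steps=[-7.5,-8.2,0,-0.12,1,-6.5,-9,0,-0.12,1,-6.5,-9,0,-0.12,1,-6.3,-9.1,0,-0.12,1,-6.3,-9.1,0,-0.12,1,0,0,0,0,1])

```text
time_s: 4.98
ee_pos: [648.0, 49.3, 35.0]
tool_rot: [[-0.391, -0.92, 0.007], [-0.919, 0.39, -0.054], [0.047, -0.027, -0.999]]
force: [-0.5, 0.8, 0.2]
gripper_width: 0.3
grasp_force: 0.0
```

>>> send_rows(steps=[0,0,-40,0,1,0,0,-40,0,1,0,0,-40,0,0,0,0,-40,0,0,0,0,-30,0,0,0,0,0,0,0])

```text
time_s: 5.48
ee_pos: [646.6, 62.6, 231.2]
tool_rot: [[-0.401, -0.916, 0.014], [-0.915, 0.399, -0.056], [0.046, -0.036, -0.998]]
force: [-0.2, 0.4, 1.0]
gripper_width: 48.4
grasp_force: 0.0
```

```bash
python3 - <<'E'
from h import *
s=env.read_state(); print(s["ee_pos"],s["tool_rot"].round(3).tolist(),s["force"])
p=camera("wrist"); cv2.imwrite("pics/w2.png",p["frame"][:,:,::-1]); tips(p,"gate_pivot","gate_knob","holder","mould","core_a")
p=camera("scene"); tips(p,"gate_pivot","gate_knob","holder","mould","core_a")
E
```

```text
[646.57810267  62.56094154 231.21718786] [[-0.401, -0.916, 0.014], [-0.915, 0.399, -0.056], [0.046, -0.036, -0.998]] [-0.18769958  0.39236939  1.00449168]
gate_pivot [([628.4, 113.0, 21.1], 0.56)]
gate_knob [([644.2, 26.5, 49.3], 0.64)]
holder [([628.6, 117.0, 17.7], 0.42)]
mould []
core_a [([708.2, -75.3, -0.9], 0.76)]
gate_pivot [([632.0, 118.3, 21.1], 0.63)]
gate_knob [([635.1, 28.5, 51.5], 0.68), ([631.3, 117.2, 23.9], 0.6)]
holder [([581.1, 168.1, -1.3], 0.8), ([570.3, -109.6, -3.1], 0.51)]
mould [([343.8, -68.0, -1.9], 0.89), ([598.7, -220.6, 1.5], 0.78), ([336.5, 136.7, -2.2], 0.56)]
core_a [([571.5, -110.5, -1.4], 0.85), ([709.7, -76.0, -4.2], 0.67)]
```

View pics/w2.png

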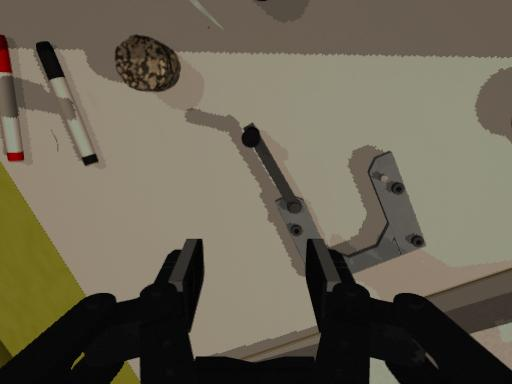

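The gate now stands open: the bar runs from (293,205) to (250,137), about 10° beyond straight out. The tool is slightly tilted, so I'll check the joints.

```bash
python3 - <<'E'
from h import *
s=env.read_state(); print(s["joint_pos"].round(3),s["qd"].round(3),s["time_s"],s["tool_rot"].round(3).tolist())
E
```

```text
[ 0.017  0.533  1.506 -0.065  1.101 -2.685] [ 0.002 -0.003 -0.001  0.    -0.001  0.001] 6.0833 [[-0.4, -0.917, 0.003], [-0.915, 0.399, -0.058], [0.052, -0.026, -0.998]]
```

>>> send_rows(steps=[0,0,0,0.12,0,0,0,0,0.12,0,0,0,0,0.12,0,0,0,0,0.12,0,0,0,0,0.12,0,0,0,0,0.12,0,0,0,0,0.12,0,0,0,0,0.12,0])

```text
time_s: 6.75
ee_pos: [645.1, 62.0, 223.2]
tool_rot: [[-0.981, -0.193, 0.003], [-0.192, 0.98, -0.058], [0.008, -0.057, -0.998]]
force: [0.3, 0.3, -0.5]
gripper_width: 85.3
grasp_force: 0.0
```

```bash
python3 - <<'E'
from h import *
s=env.read_state(); print(s["joint_pos"].round(3),s["qd"].round(3),s["time_s"],s["tool_rot"].round(3).tolist())
E
```

```text
[ 0.017  0.533  1.506 -0.065  1.101 -1.719] [ 2.00e-03 -1.00e-03 -2.00e-03  3.00e-03 -1.00e-03  1.43e+00] 6.75 [[-0.981, -0.193, 0.003], [-0.192, 0.98, -0.058], [0.008, -0.057, -0.998]]
```

Joint 6 ran into its range limit, which tilted the tool by 3°. I'll roll to the opposite limit and take the tilt out there.

>>> send_rows(steps=[0,0,0,0.12,0,0,0,0,0.12,0,0,0,0,0.12,0,0,0,0,0.12,0,0,0,0,0.12,0,0,0,0,0.12,0,0,0,0,0.12,0,0,0,0,0.12,0])

```text
time_s: 7.42
ee_pos: [645.2, 62.0, 223.3]
tool_rot: [[-0.72, 0.693, 0.003], [0.692, 0.719, -0.058], [-0.042, -0.039, -0.998]]
force: [-0.7, -0.0, -0.2]
gripper_width: 85.6
grasp_force: 0.0
```

>>> send_rows(steps=[0,0,0,0.12,0,0,0,0,0.12,0,0,0,0,0.12,0,0,0,0,0.12,0,0,0,0,0.12,0,0,0,0,0.12,0,0,0,0,0.12,0,0,0,0,0.12,0])

```text
time_s: 8.08
ee_pos: [645.2, 62.0, 223.3]
tool_rot: [[0.155, 0.988, 0.003], [0.986, -0.154, -0.058], [-0.056, 0.012, -0.998]]
force: [0.2, 0.4, 0.5]
gripper_width: 85.3
grasp_force: 0.0
```

>>> send_rows(steps=[0,0,0,0.12,0,0,0,0,0.12,0,0,0,0,0.12,0,0,0,0,0.12,0,0,0,0,0.12,0,0,0,0,0.12,0,0,0,0,0.12,0,0,0,0,0.12,0])

```text
time_s: 8.75
ee_pos: [645.1, 62.0, 223.2]
tool_rot: [[0.898, 0.44, 0.003], [0.439, -0.897, -0.058], [-0.022, 0.053, -0.998]]
force: [-0.7, 0.7, -0.1]
gripper_width: 85.3
grasp_force: 0.0
```

>>> send_rows(steps=[0,0,0,0.12,0,0,0,0,0.12,0,0,0,0,0.12,0,0,0,0,0.12,0,0,0,0,0.12,0,0,0,0,0.12,0,0,0,0,0.12,0,0,0,0,0.12,0])

```text
time_s: 9.42
ee_pos: [645.1, 62.0, 223.3]
tool_rot: [[0.875, -0.483, 0.003], [-0.482, -0.874, -0.058], [0.031, 0.049, -0.998]]
force: [0.2, -0.4, -0.0]
gripper_width: 85.4
grasp_force: 0.0
```

>>> send_rows(steps=[0,0,0,0.12,0,0,0,0,0.12,0,0,0,0,0.12,0,0,0,0,0.12,0,0,0,0,0,0,0,0,0,0,0])

```text
time_s: 9.92
ee_pos: [645.1, 62.0, 223.3]
tool_rot: [[0.561, -0.828, 0.003], [-0.826, -0.56, -0.058], [0.05, 0.029, -0.998]]
force: [0.2, -0.1, -0.1]
gripper_width: 85.8
grasp_force: 0.0
```

```bash
python3 - <<'E'
from h import *
s=env.read_state(); print(s["joint_pos"].round(3),s["qd"].round(3),s["time_s"],s["tool_rot"].round(3).tolist(),s["ee_pos"])
E
```

```text
[ 0.017  0.533  1.506 -0.065  1.101  2.592] [ 0.    -0.003 -0.001  0.     0.001 -0.029] 9.9167 [[0.561, -0.828, 0.003], [-0.826, -0.56, -0.058], [0.05, 0.029, -0.998]] [645.14902415  61.98830958 223.30156196]
```

Joint 6 is at 2.592, so I go gently past 2.69.

>>> send_rows(steps=[0,0,0,0.1,0,0,0,0,0.04,0,0,0,0,0,0])

```text
time_s: 10.17
ee_pos: [645.7, 50.3, 224.3]
tool_rot: [[0.455, -0.891, 0.003], [-0.89, -0.455, -0.04], [0.037, 0.015, -0.999]]
force: [-0.0, -0.9, -0.4]
gripper_width: 85.4
grasp_force: 0.0
```

```bash
python3 - <<'E'
from h import *
s=env.read_state(); print(s["joint_pos"].round(3),s["time_s"],s["tool_rot"].round(3).tolist(),s["ee_pos"])
E
```

```text
[-0.008  0.53   1.508 -0.045  1.1    2.681] 10.1667 [[0.455, -0.891, 0.003], [-0.89, -0.455, -0.04], [0.037, 0.015, -0.999]] [645.72970391  50.29387633 224.29694298]
```

Works as expected: 0.02 rad of tilt went with about 0.04 of overshoot. A little more will finish it.

>>> send_rows(steps=[0,0,0,0.05,0,0,0,0,0.04,0,0,0,0,0,0])

```text
time_s: 10.42
ee_pos: [645.3, 30.9, 224.9]
tool_rot: [[0.401, -0.916, 0.004], [-0.916, -0.401, -0.01], [0.011, -0.0, -1.0]]
force: [-0.2, 0.1, -0.3]
gripper_width: 85.2
grasp_force: 0.0
```

```bash
python3 - <<'E'
from h import *
s=env.read_state(); print(s["joint_pos"].round(3),s["time_s"],s["tool_rot"].round(3).tolist(),s["ee_pos"])
E
```

```text
[-0.051  0.526  1.514 -0.011  1.097  2.684] 10.4167 [[0.401, -0.916, 0.004], [-0.916, -0.401, -0.01], [0.011, -0.0, -1.0]] [645.26239211  30.88850986 224.85197186]
```

>>> send_rows(steps=[0,0,0,-0.116,0,0,0,0,-0.116,0,0,0,0,-0.116,0,0,0,0,-0.116,0,0,0,0,-0.116,0,0,0,0,-0.116,0,0,0,0,-0.116,0,0,0,0,-0.116,0])

```text
time_s: 11.08
ee_pos: [645.2, 32.8, 224.8]
tool_rot: [[0.976, -0.22, 0.004], [-0.22, -0.976, -0.011], [0.007, 0.009, -1.0]]
force: [0.2, 0.6, 0.6]
gripper_width: 85.2
grasp_force: 0.0
```

>>> send_rows(steps=[0,0,0,-0.116,0,0,0,0,-0.116,0,-6,36,0,0,0.5,-6,36,0,0,0.5,-6,36,0,0,0.6,-6,36,0,0,0.6,-6,36,0,0,0.6,-6,36,0,0,0.7])

```text
time_s: 11.75
ee_pos: [609.7, -185.0, 227.1]
tool_rot: [[1.0, 0.005, 0.004], [0.005, -1.0, -0.011], [0.004, 0.011, -1.0]]
force: [-0.1, -0.1, 0.5]
gripper_width: 25.7
grasp_force: 0.0
```

>>> send_rows(steps=[-6,36,0,0,0.75,0,0,0,0,0.75,0,0,0,0,0.75])

```text
time_s: 12.0
ee_pos: [603.9, -221.1, 227.2]
tool_rot: [[1.0, 0.002, 0.004], [0.002, -1.0, -0.011], [0.004, 0.011, -1.0]]
force: [0.2, 0.5, -0.3]
gripper_width: 21.3
grasp_force: 0.0
```

```bash
python3 - <<'E'
from h import *
s=env.read_state(); print(s["joint_pos"].round(3),s["time_s"],s["tool_rot"].round(3).tolist(),s["ee_pos"],s["gripper_width"])
t=camera("top"); w=camera("wrist")
for p in(t,w): tips(p,"mould","holder","gate_pivot","gate_knob","core_a","steel_block","tape")
crop(t,190,178,60,45,6,"t2.png")
a=cv2.resize(t["frame"][133:233,130:260],(520,400),interpolation=cv2.INTER_CUBIC)
b=cv2.resize(w["frame"],(533,400))
cv2.imwrite("pics/m2.png",np.hstack([cv2.resize(a,(400,308)),cv2.resize(b,(400,308))])[:,:,::-1])
np.save("/tmp/x.npy",0)
E
```

```text
[-0.451  0.518  1.522 -0.009  1.094  1.122] 12.0 [[1.0, 0.002, 0.004], [0.002, -1.0, -0.011], [0.004, 0.011, -1.0]] [ 603.86019275 -221.1353129   227.17990015] 21.32521258476926
mould [([337.4, 139.7, 3.1], 0.97)]
holder [([577.3, 170.7, -0.7], 0.84)]
gate_pivot [([629.3, 115.0, 19.2], 0.59)]
gate_knob [([640.2, 26.5, 50.8], 0.56)]
core_a [([712.1, -77.8, -4.9], 0.9), ([569.0, -111.2, -1.4], 0.81)]
steel_block []
tape []
mould [([597.9, -223.6, 1.3], 0.72)]
holder []
gate_pivot []
gate_knob []
core_a [([706.7, -77.4, -1.3], 0.97), ([571.1, -107.8, -2.2], 0.66)]
steel_block [([696.5, -304.6, -2.3], 0.92)]
tape []
```

View pics/m2.png

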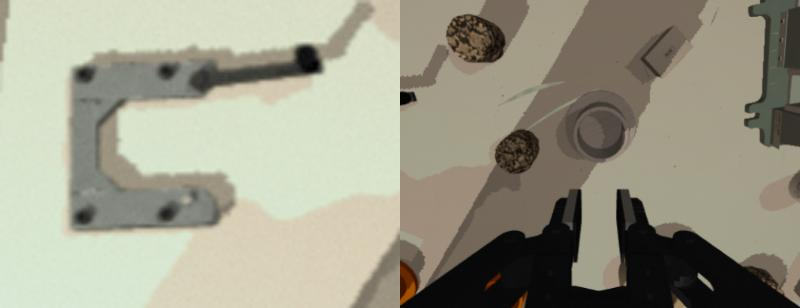

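The holder panel shows the bar well clear of the slot, with the knob at (308,58). The wrist panel shows the mould bore at about (602,130). Next I work out both positions.

```bash
python3 - <<'E'
from h import *
t=camera("top"); w=camera("wrist")
C=[ray(t,130+u/3.077,133+v/3.08,19)[:2] for u,v in((72,66),(213,62),(216,224),(72,229))]
C=np.array(C); print(C.round(1)); c=C.mean(0); print("center",c,"holder",c+[0,2])
d=(C[0]-C[1]+C[3]-C[2]); print("x dir deg",np.degrees(np.arctan2(d[1],d[0])))
k=ray(t,130+308/3.077,133+58/3.08,60); print("knob head",k)
for r in nets.regions_of("mould",w)[:2]:
    m=r["pixels"].astype(np.uint8); ys,xs=np.nonzero(m); print(r["conf"],xs.min(),xs.max(),ys.min(),ys.max())
    for z,yy in((0,None),):
        print("flange ray",ray(w,(xs.min()+xs.max())/2,(ys.min()+ys.max())/2,8))
print("bore rim",ray(w,258,155,52), "flange",ray(w,252.5,158,8))
# predicted outlines
for X in((598,-224),(601,-224),(601,-221)):
    th=np.linspace(0,2*np.pi,60)
    f=px(w,[[X[0]+50*np.cos(a),X[1]+50*np.sin(a),8] for a in th]); g=px(w,[[X[0]+30*np.cos(a),X[1]+30*np.sin(a),52] for a in th])
    print(X,f.min(0),f.max(0),g.min(0),g.max(0))
E
```

```text
[[643.8 225.6]
 [645.8 108.2]
 [510.8 103.1]
 [507.9 220.1]]
center [577.06222259 164.23846382] holder [577.06222259 166.23846382]
x dir deg 91.21962744281859
knob head [637.3409202   25.09685595  60.        ]
0.85 213 301 113 202
flange ray [ 601.45318534 -224.48042698    8.        ]
0.85 0 22 325 379
flange ray [334.80099001 102.80306996   8.        ]
bore rim [ 613.87595302 -224.62548404   52.        ] flange [ 600.87411277 -219.48296772    8.        ]
(598, -224) [211.62506133 114.81727906] [301.39560036 202.58029652] [226.90744461 140.57621094] [287.53705251 199.27057706]
(601, -224) [211.53097878 111.94827589] [301.52433822 200.14780563] [226.84466329 137.46250916] [287.64319788 196.48487522]
(601, -221) [208.81429273 111.93793229] [298.82238969 200.1451924 ] [223.79882439 137.45343969] [284.59948293 196.48156714]
```

>>> send_rows(steps=[-5,1.2,40,0,0.82,0,0,40,0,0.82,0,0,40,0,0.82,0,0,40,0,0.82,0,0,0,0,0.82])

```text
time_s: 13.37
ee_pos: [597.0, -220.8, 60.3]
tool_rot: [[1.0, 0.005, -0.006], [0.005, -1.0, -0.006], [-0.006, 0.006, -1.0]]
force: [-0.8, 0.2, -1.5]
gripper_width: 15.4
grasp_force: 0.0
```

```bash
python3 - <<'E'
from h import *
s=env.read_state(); print(s["ee_pos"],s["gripper_width"],s["force"])
w=camera("wrist"); crop(w,256,192,256,192,1.2,"w3.png")
E
```

```text
[ 596.991271   -220.78725907   60.34248515] 15.41608570806224 [-0.76355771  0.20393957 -1.49178884]
```

View pics/w3.png

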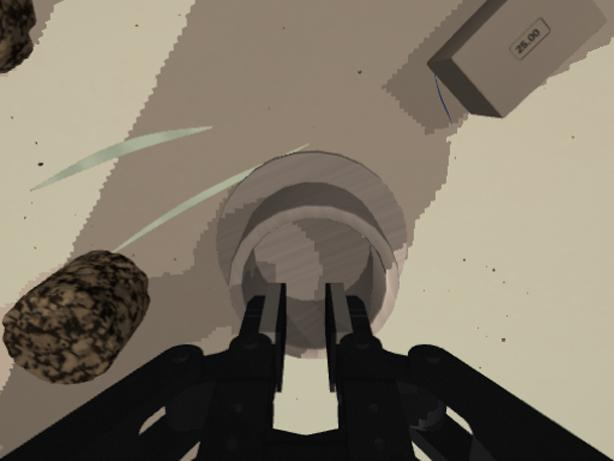

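The bore centre is at about (315,290), with the fingers centred at (306,...). So the fingers need about 4 mm more towards -y, which agrees with the measurement.

>>> send_rows(steps=[2.5,3.7,0,0,0.82,0,0,15,0,0.82,0,0,15,0,0.82,0,0,14,0,0.82,0,0,0,0,0.82])

```text
time_s: 13.83
ee_pos: [603.5, -226.7, 24.4]
tool_rot: [[1.0, 0.005, 0.005], [0.005, -1.0, -0.011], [0.005, 0.011, -1.0]]
force: [-0.5, -0.5, -0.7]
gripper_width: 14.9
grasp_force: 0.0
```

>>> send_rows(steps=[0,0,8,0,0.82,-6,-1.5,0,0,0.82,-11,-3,0,0,0.82,-11,-3,0,0,0.82,-11,-3,0,0,0.82,-11,-3,0,0,0.82,-11,-3,0,0,0.82,-11,-3,0,0,0.82])

```text
time_s: 14.5
ee_pos: [531.6, -207.7, 16.8]
tool_rot: [[1.0, 0.005, 0.008], [0.005, -1.0, -0.013], [0.008, 0.013, -1.0]]
force: [3.9, -1.6, 1.4]
gripper_width: 15.6
grasp_force: 2.0
```

>>> send_rows(steps=[-11,-3,0,0,0.82,-11,-3,0,0,0.82,-11,-3,0,0,0.82,-11,-3,0,0,0.82,-11,-3,0,0,0.82,-5,-2,0,0,0.82,0,0,0,0,0.82,0,0,0,0,0.82])

```text
time_s: 15.17
ee_pos: [471.0, -190.7, 15.3]
tool_rot: [[1.0, 0.005, 0.005], [0.005, -1.0, -0.011], [0.005, 0.011, -1.0]]
force: [0.1, -0.4, -0.5]
gripper_width: 15.5
grasp_force: 0.5
```

```bash
python3 - <<'E'
from h import *
s=env.read_state(); print(s["ee_pos"],s["gripper_width"],s["force"],s["joint_pos"].round(2))
w=camera("wrist");t=camera("top")
for p in (w,t):tips(p,"mould","core_a")
E
```

```text
[ 471.01795202 -190.67210918   15.31557147] 15.53773979610239 [ 0.14676547 -0.40704132 -0.51240378] [-0.51  0.66  2.03 -0.02  0.44  1.07]
mould [([484.8, -192.4, 0.3], 0.78)]
core_a [([570.6, -107.3, -0.9], 0.71)]
mould []
core_a [([569.3, -110.1, 0.0], 0.88), ([710.8, -78.2, -4.3], 0.57)]
```

>>> send_rows(steps=[-4,0,0,0,0.82,0,-6,0,0,0.82,0,-11,0,0,0.82,0,-11,0,0,0.82,0,-11,0,0,0.82,0,-11,0,0,0.82,0,-11,0,0,0.82,0,-11,0,0,0.82])

```text
time_s: 16.13
ee_pos: [466.9, -118.6, 14.4]
tool_rot: [[1.0, 0.004, 0.006], [0.004, -1.0, -0.012], [0.006, 0.012, -1.0]]
force: [0.6, -2.9, 2.2]
gripper_width: 15.4
grasp_force: 1.3
```

```bash
python3 - <<'E'
from h import *
s=env.read_state(); print(s["ee_pos"],s["force"])
w=camera("wrist"); tips(w,"mould","core_a")
E
```

```text
[ 466.8906839  -118.62266682   14.39501613] [ 0.55993047 -2.94459953  2.20973179]
mould [([467.1, -126.0, -1.1], 0.62)]
core_a [([571.1, -105.5, -0.3], 0.62)]
```

>>> send_rows(steps=[0,-11,0,0,0.82,0,-11,0,0,0.82,0,-11,0,0,0.82,0,-11,0,0,0.82,0,-11,0,0,0.82,0,-11,0,0,0.82,0,-11,0,0,0.82,0,-11,0,0,0.82])

```text
time_s: 16.95
ee_pos: [467.8, -31.5, 14.4]
tool_rot: [[1.0, 0.004, 0.01], [0.005, -1.0, -0.013], [0.01, 0.013, -1.0]]
force: [0.8, -23.1, 29.8]
gripper_width: 15.2
grasp_force: 16.1
```

>>> send_rows(steps=[0,-11,0,0,0.82,0,-11,0,0,0.82,0,-5,0,0,0.82,0,0,0,0,0.82,0,0,0,0,0.82])

```text
time_s: 17.37
ee_pos: [467.3, -3.8, 14.0]
tool_rot: [[1.0, 0.005, 0.009], [0.005, -1.0, -0.012], [0.009, 0.012, -1.0]]
force: [2.2, -10.8, 25.9]
gripper_width: 15.3
grasp_force: 15.0
```

```bash
python3 - <<'E'
from h import *
s=env.read_state(); print(s["ee_pos"],s["gripper_width"],s["force"],s["joint_pos"].round(2))
w=camera("wrist");t=camera("top")
for p in (w,t):tips(p,"mould","core_a")
E
```

```text
[467.33424531  -3.82632047  13.98237313] 15.253174102523937 [  2.18010956 -10.81973024  25.92211966] [-0.14  0.64  2.13 -0.03  0.36  1.45]
mould [([467.4, -16.2, 4.5], 0.93)]
core_a [([571.3, -107.7, 2.5], 0.93)]
mould [([343.3, -70.4, 3.9], 0.89)]
core_a [([569.8, -108.4, -2.3], 0.81), ([710.6, -73.8, -2.9], 0.69)]
```

The fingers are pressing on the bore floor, because the slight tilt lost height along the way. I raise them a little.

>>> send_rows(steps=[0,0,-4,0,0.82,0,0,0,0,0.82])

```text
time_s: 17.83
ee_pos: [465.6, -3.3, 16.9]
tool_rot: [[1.0, 0.005, 0.004], [0.005, -1.0, -0.011], [0.004, 0.011, -1.0]]
force: [2.5, -2.6, 2.4]
gripper_width: 15.0
grasp_force: 1.6
```

```bash
python3 - <<'E'
from h import *
s=env.read_state(); print(s["ee_pos"],s["gripper_width"],s["force"])
w=camera("wrist");tips(w,"mould","core_a"); crop(w,256,192,256,192,1.2,"w4.png")
E
```

```text
[465.57511962  -3.32317001  16.86297014] 15.032834132288796 [ 2.46845847 -2.64974004  2.44698114]
mould [([468.4, -11.9, -1.6], 0.89)]
core_a [([568.1, -110.4, -0.8], 0.57)]
```

View pics/w4.png

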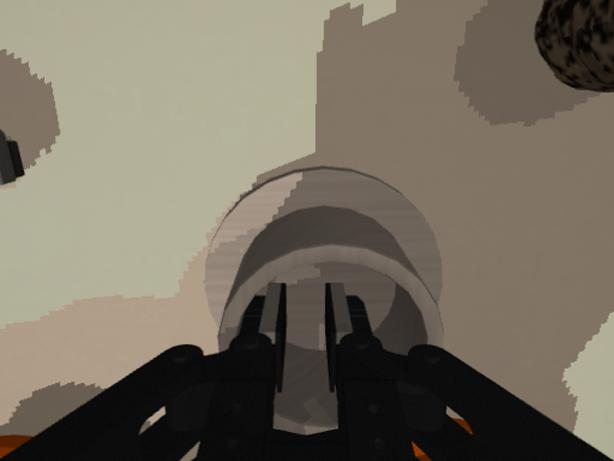

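The view shows the mould flat and upright, its flange circle centred near (322,270), with the fingers in the bore against its leading wall. I continue sideways into line with the slot.

>>> send_rows(steps=[6,0,-2,0,0.82,11,-1.5,0,0,0.82,11,-1.5,0,0,0.82,11,-1.5,0,0,0.82,11,-1.5,0,0,0.82,11,-1.5,0,0,0.82,11,-1.5,0,0,0.82,11,-1.5,0,0,0.82])

```text
time_s: 18.65
ee_pos: [547.9, 7.9, 18.0]
tool_rot: [[1.0, 0.005, 0.0], [0.005, -1.0, -0.01], [0.0, 0.01, -1.0]]
force: [-3.9, -1.1, 2.1]
gripper_width: 15.3
grasp_force: 2.2
```

>>> send_rows(steps=[11,-1.5,0,0,0.82,11,-1.5,0,0,0.82,11,-1.5,0,0,0.82,6,0,0,0,0.82,0,0,0,0,0.82,0,0,0,0,0.82])

```text
time_s: 19.15
ee_pos: [587.5, 12.3, 18.4]
tool_rot: [[1.0, 0.005, 0.004], [0.005, -1.0, -0.011], [0.004, 0.011, -1.0]]
force: [-0.7, -0.1, 0.0]
gripper_width: 15.1
grasp_force: 0.0
```

```bash
python3 - <<'E'
from h import *
s=env.read_state(); print(s["ee_pos"],s["gripper_width"],s["force"],s["joint_pos"].round(2))
w=camera("wrist");t=camera("top")
tips(w,"mould","core_a","holder","gate_pivot","gate_knob")
crop(w,256,192,256,192,1.2,"w5.png")
E
```

```text
[587.46530373  12.29236929  18.37456167] 15.106130831298195 [-0.665597   -0.10359591  0.04634259] [-0.09  0.72  1.82 -0.02  0.59  1.49]
mould [([574.3, 12.1, 0.3], 0.67), ([642.9, 29.5, 51.2], 0.5)]
core_a []
holder []
gate_pivot [([627.8, 114.4, 19.1], 0.82)]
gate_knob [([642.8, 26.1, 51.2], 0.58)]
```

View pics/w5.png

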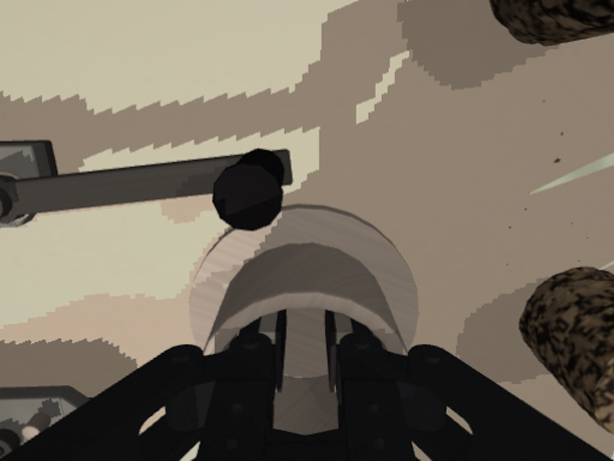

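The barrel is beside the knob head at (247,195) with clearance, and the bar is well outside. Now I tow into the slot.

>>> send_rows(steps=[-6,0,0,0,0.82,0,-6,0,0,0.82,-0.3,-8,-0.1,0,0.82,-0.3,-8,-0.1,0,0.82,-0.3,-8,-0.1,0,0.82,-0.3,-8,-0.1,0,0.82,-0.3,-8,-0.1,0,0.82,-0.3,-8,-0.1,0,0.82])

```text
time_s: 20.17
ee_pos: [579.6, 67.1, 18.7]
tool_rot: [[1.0, 0.005, 0.004], [0.005, -1.0, -0.011], [0.004, 0.011, -1.0]]
force: [-0.2, -3.5, 0.6]
gripper_width: 15.6
grasp_force: 1.5
```

```bash
python3 - <<'E'
from h import *
s=env.read_state(); print(s["ee_pos"],s["force"])
w=camera("wrist"); tips(w,"mould","holder","gate_pivot","gate_knob")
t=camera("top"); tips(t,"mould","holder","gate_pivot","gate_knob")
s=env.read_state(); print(s["ee_pos"],s["force"])
E
```

```text
[579.64989137  67.1059408   18.72797725] [-0.23265385 -3.48613117  0.60775947]
mould [([580.4, 58.2, -0.7], 0.71)]
holder []
gate_pivot [([629.6, 114.8, 20.1], 0.65)]
gate_knob [([644.6, 27.0, 51.0], 0.77)]
mould [([341.6, -68.2, 2.5], 0.74), ([585.9, 63.6, 0.2], 0.62)]
holder [([565.4, -107.7, -1.4], 0.58)]
gate_pivot [([692.2, -309.4, 2.7], 0.62)]
gate_knob [([569.3, -111.0, -1.2], 0.31)]
[579.70870655  65.874936    18.74694122] [-0.26943026 -0.75992914  0.77666881]
```

Good alignment: the mould is at about (580,58). I continue slowly and watch the force.

>>> send_rows(steps=[-0.2,-6,-0.1,0,0.82,-0.2,-6,-0.1,0,0.82,-0.2,-6,-0.1,0,0.82,-0.2,-6,-0.1,0,0.82,-0.2,-6,-0.1,0,0.82,-0.2,-6,-0.1,0,0.82,-0.2,-6,-0.1,0,0.82,-0.2,-6,-0.1,0,0.82])

```text
time_s: 21.33
ee_pos: [577.7, 114.9, 18.9]
tool_rot: [[1.0, 0.005, 0.004], [0.005, -1.0, -0.011], [0.004, 0.011, -1.0]]
force: [0.9, -3.0, -1.7]
gripper_width: 15.7
grasp_force: 1.4
```

>>> send_rows(steps=[-0.1,-6,-0.1,0,0.82,-0.2,-6,-0.1,0,0.82,-0.2,-6,-0.1,0,0.82,-0.2,-6,-0.1,0,0.82,-0.2,-6,-0.1,0,0.82,-0.2,-6,-0.1,0,0.82,-0.1,-6,-0.1,0,0.82])

```text
time_s: 21.92
ee_pos: [576.3, 156.7, 19.2]
tool_rot: [[1.0, 0.005, 0.004], [0.005, -1.0, -0.011], [0.004, 0.011, -1.0]]
force: [0.1, -2.1, -2.2]
gripper_width: 15.0
grasp_force: 1.1
```

```bash
python3 - <<'E'
from h import *
w=camera("wrist"); tips(w,"mould","holder","gate_pivot","gate_knob")
crop(w,256,192,256,192,1.2,"w6.png")
s=env.read_state(); print(s["ee_pos"],s["force"])
E
```

```text
mould [([577.0, 146.3, 0.8], 0.61), ([628.1, 115.1, 21.7], 0.17)]
holder []
gate_pivot [([627.8, 118.4, 19.5], 0.74)]
gate_knob []
[576.45043747 156.22656281  19.36148786] [0.56572187 0.95291174 0.33445778]
```

View pics/w6.png

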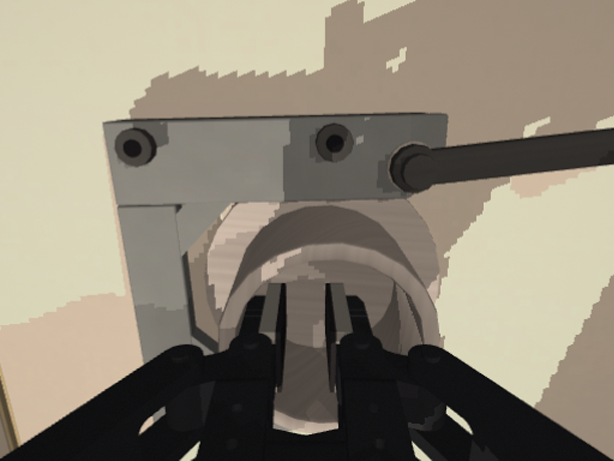

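The mould is in the slot with its flange under the plate, and about 20 mm remains to the slot's end.

>>> send_rows(steps=[-0.1,-4,-0.1,0,0.82,-0.1,-4,0,0,0.82,-0.1,-4,-0.1,0,0.82,-0.1,-4,0,0,0.82,-0.1,-2,0,0,0.82,0,0,0,0,0.82])

```text
time_s: 22.67
ee_pos: [575.9, 174.6, 19.3]
tool_rot: [[1.0, 0.005, 0.005], [0.005, -1.0, -0.011], [0.005, 0.011, -1.0]]
force: [0.9, -1.2, 0.4]
gripper_width: 15.3
grasp_force: 0.8
```

>>> send_rows(steps=[0,-2,0,0,0.82,0,0,0,0,0.82])

```text
time_s: 22.83
ee_pos: [575.8, 175.6, 19.5]
tool_rot: [[1.0, 0.005, 0.004], [0.005, -1.0, -0.012], [0.004, 0.012, -1.0]]
force: [0.0, -8.4, 2.3]
gripper_width: 15.4
grasp_force: 4.4
```

>>> send_rows(steps=[0,-2,0,0,0.82,0,0,0,0,0.82])

```text
time_s: 23.0
ee_pos: [575.7, 176.5, 19.6]
tool_rot: [[1.0, 0.005, 0.003], [0.005, -1.0, -0.013], [0.003, 0.013, -1.0]]
force: [-0.0, -19.3, 6.8]
gripper_width: 14.7
grasp_force: 8.4
```

The mould is home: its wall contacts with 19 N. I relax, lift the fingers straight out and roll for the gate.

>>> send_rows(steps=[0,5,0,0,0.82,0,4,0,0,0.82,0,0,-15,0,0.82,0,0,-35,0,0.82,0,0,-40,0,0.82,0,0,-40,0,0.6,0,0,-40,-0.12,0.5,0,0,-20,-0.12,0.5])

```text
time_s: 23.67
ee_pos: [575.8, 171.7, 214.2]
tool_rot: [[0.969, 0.248, 0.01], [0.248, -0.969, -0.009], [0.007, 0.011, -1.0]]
force: [0.4, -0.2, 0.0]
gripper_width: 42.9
grasp_force: 0.0
```

>>> send_rows(steps=[0,0,0,-0.12,0.5,0,0,0,-0.12,0.5,0,0,0,-0.12,0.5,0,0,0,-0.12,0.5,0,0,0,-0.12,0.5,0,0,0,-0.12,0.5,0,0,0,-0.12,0.5,0,0,0,-0.12,0.5])

```text
time_s: 24.33
ee_pos: [574.9, 171.4, 209.2]
tool_rot: [[0.352, 0.936, 0.004], [0.936, -0.352, -0.01], [-0.008, 0.007, -1.0]]
force: [-0.5, 0.1, 0.8]
gripper_width: 42.8
grasp_force: 0.0
```

>>> send_rows(steps=[0,0,0,-0.12,0.5,0,0,0,-0.12,0.5,0,0,0,-0.12,0.5,0,0,0,-0.12,0.5,0,0,0,0,0.5,0,0,0,0,0.5])

```text
time_s: 24.83
ee_pos: [574.9, 171.4, 209.2]
tool_rot: [[-0.11, 0.994, 0.004], [0.994, 0.11, -0.011], [-0.011, 0.003, -1.0]]
force: [0.6, 0.4, 0.2]
gripper_width: 42.7
grasp_force: 0.0
```

```bash
python3 - <<'E'
from h import *
for c in("wrist","scene","top"):
    w=camera(c); print(c); tips(w,"mould","holder","gate_pivot","gate_knob")
s=env.read_state(); print(s["ee_pos"],s["tool_rot"].round(3).tolist(),s["joint_pos"].round(2),s["gripper_width"],s["time_s"])
E
```

```text
wrist
mould [([344.8, -70.1, -0.1], 0.87), ([580.7, 164.4, -0.4], 0.7), ([332.8, 139.9, 5.8], 0.63)]
holder []
gate_pivot [([627.5, 111.1, 18.5], 0.93)]
gate_knob [([629.2, 113.6, 19.1], 0.47)]
scene
mould [([579.3, 166.7, 2.8], 0.91), ([336.0, 138.9, -0.1], 0.64), ([343.5, -69.8, 0.6], 0.59)]
holder [([581.3, 169.1, -2.4], 0.85)]
gate_pivot [([631.0, 117.8, 20.6], 0.8)]
gate_knob [([636.0, 29.8, 52.0], 0.57)]
top
mould [([581.0, 169.1, -0.5], 0.93), ([340.6, -66.1, 3.0], 0.7)]
holder [([578.1, 165.8, -1.8], 0.85)]
gate_pivot [([634.0, 116.4, 19.0], 0.8)]
gate_knob [([645.1, 29.4, 52.0], 0.76)]
[575.05240647 171.15115701 209.28594691] [[-0.114, 0.994, 0.004], [0.993, 0.114, -0.011], [-0.011, 0.003, -1.0]] [ 0.18  0.48  1.65 -0.01  1.01  0.08] 42.36347733741536 25.5833
```

>>> send_rows(steps=[-31,9.8,0,0,0.35,-31,9.8,0,0,0.35,-31,9.8,0,0,0.35,-31,9.8,0,0,0.35,-31,9.8,0,0,0.35,0,0,40,0,0.35,0,0,20,0,0.35,0,0,0,0,0.35])

```text
time_s: 26.25
ee_pos: [639.9, 21.4, 146.9]
tool_rot: [[-0.113, 0.994, -0.003], [0.994, 0.113, -0.01], [-0.01, -0.004, -1.0]]
force: [-0.3, 0.2, -0.3]
gripper_width: 55.5
grasp_force: 0.0
```

>>> send_rows(steps=[0,0,0,0,0.35,0,0,0,0,0.35])

```text
time_s: 26.42
ee_pos: [642.3, 22.4, 152.6]
tool_rot: [[-0.114, 0.993, 0.006], [0.993, 0.114, -0.011], [-0.012, 0.005, -1.0]]
force: [0.5, -0.7, 1.0]
gripper_width: 55.5
grasp_force: 0.0
```

```bash
python3 - <<'E'
from h import *
for c in("wrist","wrist","top","scene"):
    w=camera(c); print(c); tips(w,"gate_pivot","gate_knob")
    if c=="wrist":
        for r in nets.regions_of("gate",w)[:1]:
            ys,xs=np.nonzero(r["pixels"]); print(r["conf"],xs.min(),xs.max(),ys.min(),ys.max()," y:minx-maxx",[(y,xs[ys==y].min(),xs[ys==y].max()) for y in range(ys.min(),ys.max(),12) if (ys==y).any()])
        print("exp head", px(w,[[641,26,64],[641,26,50],[631,117,23]]).round())
s=env.read_state(); print(s["ee_pos"],s["gripper_width"],s["time_s"])
E
```

```text
wrist
gate_pivot []
gate_knob [([643.5, 24.5, 52.0], 0.81)]
0.92 243 266 39 195  y:minx-maxx [(39, np.int64(251), np.int64(257)), (51, np.int64(243), np.int64(264)), (63, np.int64(246), np.int64(261)), (75, np.int64(247), np.int64(261)), (87, np.int64(247), np.int64(260)), (99, np.int64(248), np.int64(260)), (111, np.int64(248), np.int64(260)), (123, np.int64(248), np.int64(261)), (135, np.int64(247), np.int64(261)), (147, np.int64(247), np.int64(261)), (159, np.int64(247), np.int64(261)), (171, np.int64(245), np.int64(263)), (183, np.int64(243), np.int64(266))]
exp head [[252. 185.]
 [252. 180.]
 [253.  54.]]
wrist
gate_pivot [([631.1, 115.5, 16.8], 0.68)]
gate_knob []
0.82 243 266 38 195  y:minx-maxx [(38, np.int64(255), np.int64(255)), (50, np.int64(243), np.int64(265)), (62, np.int64(247), np.int64(262)), (74, np.int64(247), np.int64(261)), (86, np.int64(248), np.int64(261)), (98, np.int64(247), np.int64(260)), (110, np.int64(247), np.int64(260)), (122, np.int64(247), np.int64(261)), (134, np.int64(247), np.int64(261)), (146, np.int64(247), np.int64(261)), (158, np.int64(247), np.int64(261)), (170, np.int64(246), np.int64(263)), (182, np.int64(243), np.int64(266)), (194, np.int64(249), np.int64(261))]
exp head [[252. 185.]
 [252. 180.]
 [253.  54.]]
top
gate_pivot []
gate_knob []
scene
gate_pivot [([628.9, 114.9, 18.1], 0.8), ([570.1, -107.6, -2.4], 0.25)]
gate_knob [([637.8, 26.3, 49.5], 0.44)]
[641.61812443  22.09668477 151.19007453] 55.67550214906254 27.1167
```

>>> send_rows(steps=[0,0.5,40,0,0.35,0,0,40,0,0.35,0,0,33,0,0.35,0,0,0,0,0.6,0,0,0,0,0.8,0,0,0,0,0.9,0,0,0,0,1,0,0,0,0,1], newtons=20)

```text
time_s: 27.78
ee_pos: [643.6, 20.9, 40.3]
tool_rot: [[-0.114, 0.993, 0.008], [0.993, 0.114, -0.011], [-0.012, 0.006, -1.0]]
force: [-0.1, -0.4, 1.2]
gripper_width: 15.4
grasp_force: 19.8
```

>>> send_rows(steps=[0,0,0,0,1,0,0,0,0,1,0,0,0,0,1])

```text
time_s: 28.03
ee_pos: [643.5, 20.9, 40.0]
tool_rot: [[-0.114, 0.993, 0.007], [0.993, 0.114, -0.011], [-0.012, 0.006, -1.0]]
force: [-0.1, -0.5, 7.8]
gripper_width: 15.6
grasp_force: 20.1
```

>>> send_rows(steps=[0.7,-11.6,-1,0.1186,1,0.7,-11.6,0,0.1186,1,0.7,-11.6,0,0.1186,1,0.7,-11.6,0,0.1186,1])

```text
time_s: 28.37
ee_pos: [597.0, 26.3, 40.1]
tool_rot: [[0.358, 0.934, 0.006], [0.934, -0.358, -0.011], [-0.008, 0.01, -1.0]]
force: [1.8, 0.2, 3.7]
gripper_width: 15.5
grasp_force: 20.0
```

Low forces, so I carry on.

>>> send_rows(steps=[0.7,-11.6,0,0.1186,1,0.7,-11.6,0,0.1186,1,0.7,-11.6,0,0.1186,1,0.7,-11.6,0,0.1186,1])

```text
time_s: 28.7
ee_pos: [558.6, 52.3, 39.9]
tool_rot: [[0.745, 0.667, 0.006], [0.667, -0.745, -0.011], [-0.003, 0.012, -1.0]]
force: [-1.4, -3.9, 9.8]
gripper_width: 15.6
grasp_force: 20.3
```

>>> send_rows(steps=[0.7,-11.6,0,0.1186,1,0.7,-11.6,0,0.1186,1,0.7,-11.6,0,0.1186,1,0.7,-11.6,0,0.1186,1])

```text
time_s: 29.03
ee_pos: [536.2, 93.2, 39.7]
tool_rot: [[0.968, 0.253, 0.005], [0.253, -0.967, -0.011], [0.002, 0.012, -1.0]]
force: [-4.4, -3.0, 16.9]
gripper_width: 15.4
grasp_force: 20.7
```

```bash
python3 - <<'E'
from h import *
for c in("top","scene"):
    w=camera(c); print(c); tips(w,"gate_pivot","gate_knob","mould")
s=env.read_state(); print(s["ee_pos"],s["force"],s["joint_pos"].round(2))
E
```

```text
top
gate_pivot [([709.3, -76.4, 0.4], 0.25)]
gate_knob []
mould [([342.7, -69.5, 2.3], 0.92), ([339.8, 138.4, 1.8], 0.8), ([710.5, -77.1, -0.4], 0.69)]
scene
gate_pivot [([633.9, 117.9, 22.1], 0.93), ([711.2, -74.0, -1.2], 0.64)]
gate_knob [([577.2, 167.0, 2.7], 0.67), ([536.5, 97.7, 46.7], 0.42)]
mould [([343.5, -69.9, 3.4], 0.98), ([337.6, 138.6, 1.3], 0.96), ([629.3, 117.8, 18.8], 0.66)]
[536.2054405   93.11225409  39.69157097] [-7.79691342 -1.13751912 17.86683521] [ 0.06  0.65  1.92 -0.02  0.57  1.38]
```

>>> send_rows(steps=[0.7,-11.4,-1.5,0.116,1,0.5,-8,0,0.08,1,0,0,0,0,1])

```text
time_s: 29.68
ee_pos: [533.0, 113.2, 40.0]
tool_rot: [[0.998, 0.062, 0.003], [0.062, -0.998, -0.011], [0.003, 0.011, -1.0]]
force: [-6.1, -0.4, 6.4]
gripper_width: 15.3
grasp_force: 20.4
```

>>> send_rows(steps=[0,-3,0,0.03,1,0,0,0,0,1])

```text
time_s: 29.85
ee_pos: [532.8, 115.6, 40.0]
tool_rot: [[0.999, 0.035, 0.003], [0.035, -0.999, -0.011], [0.003, 0.011, -1.0]]
force: [-6.2, 0.3, 6.5]
gripper_width: 15.4
grasp_force: 20.5
```

>>> send_rows(steps=[0,-2,0,0,1,0,0,0,0,1])

```text
time_s: 30.02
ee_pos: [532.8, 116.3, 40.0]
tool_rot: [[0.999, 0.037, 0.003], [0.037, -0.999, -0.012], [0.002, 0.012, -1.0]]
force: [-5.4, -9.9, 7.3]
gripper_width: 15.5
grasp_force: 20.7
```

>>> send_rows(steps=[0,-1.5,0,0,1,0,0,0,0,1])

```text
time_s: 30.18
ee_pos: [532.8, 116.7, 40.0]
tool_rot: [[0.999, 0.037, 0.002], [0.037, -0.999, -0.013], [0.002, 0.013, -1.0]]
force: [-7.0, -21.7, 7.8]
gripper_width: 15.5
grasp_force: 21.4
```

The bar is firmly on its pin. I relieve the push, open slightly and lift straight up.

>>> send_rows(steps=[0,2,0,0,1,0,0,0,0,0.7,0,0,0,0,0.7,0,0,0,0,0.7,0,0,0,0,0.7])

```text
time_s: 30.6
ee_pos: [533.8, 117.0, 39.4]
tool_rot: [[0.999, 0.036, 0.005], [0.036, -0.999, -0.011], [0.005, 0.011, -1.0]]
force: [0.1, -0.8, 0.7]
gripper_width: 25.6
grasp_force: 0.0
```

>>> send_rows(steps=[0,0,-15,0,0.7,0,0,-30,0,0.7,0,0,-40,0,0.7,0,0,-40,0,0.7,-30,0,-20,0,0.7,-30,15,0,0,0.7,0,0,0,0,0.7])

```text
time_s: 31.18
ee_pos: [469.3, 100.5, 185.2]
tool_rot: [[0.999, 0.037, 0.004], [0.037, -0.999, -0.011], [0.003, 0.011, -1.0]]
force: [0.6, 1.3, 0.2]
gripper_width: 25.8
grasp_force: 0.0
```

```bash
python3 - <<'E'
from h import *
for c in("top","scene","wrist"):
    w=camera(c); print(c); tips(w,"gate_pivot","gate_knob","mould","holder","core_a","steel_block","tape")
s=env.read_state(); print(s["ee_pos"],s["force"],s["joint_pos"].round(2),s["time_s"])
w=camera("wrist")
for l in("gate","holder","mould"):
  for r in nets.regions_of(l,w)[:1]:
    m=r["pixels"].astype(np.uint8); c=max(cv2.findContours(m,0,1)[0],key=cv2.contourArea); print(l,r["conf"],cv2.minAreaRect(c),c[:,0].min(0),c[:,0].max(0))
print(px(w,[[631,118,26],[536.5,116,26],[536.5,116,64],[526.5,115.8,26]]).round(1))
E
```

```text
top
gate_pivot [([634.7, 120.5, 15.4], 0.7)]
gate_knob [([541.1, 115.8, 49.9], 0.67)]
mould [([338.6, 142.1, 3.5], 0.71), ([583.5, 170.4, -0.0], 0.59)]
holder []
core_a [([571.4, -110.6, -2.1], 0.94), ([708.4, -75.6, -4.2], 0.6)]
steel_block [([694.3, -308.3, -0.3], 0.51), ([541.9, 113.3, 50.7], 0.21)]
tape [([346.1, -308.3, -1.7], 0.56)]
scene
gate_pivot [([631.8, 119.6, 22.4], 0.78)]
gate_knob [([531.6, 116.8, 49.5], 0.66), ([570.0, -110.6, -4.2], 0.33), ([345.9, -306.3, -0.7], 0.18)]
mould [([335.8, 137.3, -0.3], 0.98), ([344.6, -71.0, 0.2], 0.93), ([576.7, 169.9, 0.5], 0.57)]
holder [([582.7, 166.1, 0.4], 0.88)]
core_a [([570.8, -112.5, -1.9], 0.51), ([712.8, -77.5, -1.2], 0.49)]
steel_block [([579.7, 166.9, -2.1], 0.59), ([695.4, -304.7, -4.4], 0.51)]
tape [([347.6, -306.5, 1.1], 0.66)]
wrist
gate_pivot []
gate_knob [([543.3, 114.9, 53.1], 0.69)]
mould [([348.8, -67.1, 0.2], 0.69)]
holder []
core_a [([569.5, -109.5, -5.1], 0.57)]
steel_block []
tape []
[473.56230279 101.22773777 184.14387516] [-0.20986588 -0.08054253 -0.09633119] [ 0.08  0.35  1.95 -0.01  0.83  1.63] 32.3833
gate 0.57 ((237.0, 54.5), (109.0, 22.0), 90.0) [226   0] [248 109]
holder 0.74 ((178.5, 62.5), (125.0, 147.0), 90.0) [105   0] [252 125]
mould 0.86 ((238.09829711914062, 295.03924560546875), (35.37158203125, 94.52315521240234), 9.246112823486328) [214 246] [257 339]
[[237.8 -25.6]
 [237.9  98.6]
 [236.1 101.3]
 [237.9 110.3]]
```

All the estimates agree: the gate is shut (bar at column 237 against 238 predicted), the mould is home, and the bystanders are unmoved.

```bash
python3 -c "
from cell import env; print(env.job_done())"
```

```text
the job is handed in; nothing more can be done
None
```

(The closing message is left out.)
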